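# Seal the tea tin with its double lid and take off the outer cover

## Robot

A 6-joint arm with a two-finger parallel gripper is mounted at the origin on the work surface. World frame = base frame: x ahead of the robot, y to its left, z up, the work surface at z = 0. Lengths are in m, angles in rad, forces in N, time in s.
With the tool pointing down it reaches from about 0.425 to 0.95 m from the base axis. Payload 3.5 kg.
Tool frame: the origin (TCP) lies midway between the tips of the shut fingers; the grasp point (between the pads) lies 19 mm behind it; x points along the fingers, y is the direction in which the jaws open and shut, and the axes are right-handed (so a half turn about x gives the same grasp; the last joint's range is limited). The gripper opens to 85 mm and grips with 20 to 120 N. Pads are 22 mm wide; open, the fingers measure 114 mm over their backs; the gripper's body (76 mm by 85 mm) begins 54 mm behind the grasp point. The pads swing forward as they close: fully open they stand 13 mm farther back than shut.
Start: joints at [1.089, 0.286, 1.577, -0, 1.279, -0.15], TCP at [0.22, 0.638, 0.231] pointing down, gripper open.
Joint ranges: [-2.77, 2.77], [-0.9, 2.22], [0.21, 2.48], [-1.53, 4.67], [0.24, 2.81], [-2.84, 2.84]. Speed limits (rad/s): [2.79, 2.79, 3.14, 3.14, 3.14, 3.14].

## Interface

Orientations are given as [roll, pitch, yaw] about the fixed x, y, z axes, in that order (R = Rz(yaw) Ry(pitch) Rx(roll)).
In Python, from station import manip, imaging, order gives the robot as it stands.
- The arm moves only by the tool drive_tool, never from a script. Its argument "commands" is one flat list of numbers, 6 for each row, row after row: the shift along the tool's x, y, z in units of 0.025 m (1.0 is 0.025 m), then the turn, a rotation vector about the tool's x, y, z in units of 10 degrees (1.0 is 10 degrees). In form: [dx, dy, dz, rx, ry, rz, dx, dy, dz, rx, ry, rz, ...]. A call has 1 to 20 rows; each row shifts and turns the commanded pose from where the row before left it, along the tool's axes as they then stand; what a row does not reach is not made up. A row lasts 1/8 s, in which the tool goes at most 62.5 mm and 10.7 degrees, less where a joint would pass 70% of its speed; a pose out of reach is approached as far as the arm can. A call with a number of a shift or a turn outside -1 to 1 is refused whole. A call with a gripper value outside its range is refused whole. "fingers" is the closure in counts, from 0 (fully open) to 255 (shut), set as the call begins (left out, the last holds). The fingers move at their own pace and stop on an object; "force" is the grip in N (left out, the last holds). Time passes only in rows, so rows that do not move let the fingers close. It gives the time, the measured TCP pose, the force and the opening at its end, in the units of the state.
- manip.state(): the state, without advancing time (a new reading comes with each control period).
- imaging.camera(name): name is "side" or "top"; returns the picture (420x560x3 uint8, red, green, blue); there is no depth.
- imaging.camera_info(name): a dict with "K" (3x3 intrinsics, pixels), "k1" (the pictures are not rectified: a ray, as slopes to the right and down, at radius r is drawn at 1 + k1 r^2 times it, then the intrinsics apply), "R" (3x3) and "t" (3): a world point X has camera coordinates R X + t. Camera axes: x right, y down, z forward; pixel columns grow to the right and rows downward; lengths in m; the calibration is good to about 2 mm. A picture is of the moment at which its call begins. camera_info takes no time and is no camera call.
- order.close_job(): hands the job in, once; it reports no verdict.
The state is a dict: "t": time; "joint_positions": joint angles; "dq": joint speeds; "joint_torque": joint torques, N m; "eef_pos": TCP position; "ee_rot": TCP orientation; "wrist_force": force on the tool from outside, world axes, zero at the start; "wrist_torque": the same for the moment, N m; "opening": finger opening in m.
Only numpy, scipy, OpenCV 4.12 (cv2) and the standard library are available. Lean on these libraries where they do the work, as an engineer would, in place of code of your own. Each camera call takes 0.05 s, during which the arm holds its last target.

## Task

On the orange tray lies a double lid, washed and still nested: a steel outer cover resting on an inner lid whose wooden knob sticks up through the cover's collar. Keep the two together and set them gently down on the one open tin of the three that they fit, so that the inner lid seats fully, and let go of the knob. Then lift off the outer cover alone by its collar, straight up until its whole rim is clear above the knob, leaving the inner lid seated and undisturbed in the upright tin, and finish still holding the cover up there, level and still; leave the other tins, the tumblers and the jug where they are.

Things in the scene. Friction and masses are not known exactly. Their poses are not given: they have to be found in the camera images.
- knob_grip (a point): point on the axis of the inner lid's upright round wooden knob (16 mm diameter), 6 mm below its top: pinch here, any yaw. Nested, the knob's top 28 mm stand free above the cover's collar (this point 22 mm above it). Lifting the knob lifts both lids, about 0.3 kg, as the cover only rests on the inner lid. z up along the knob.
- seal_seat (a point): centre of the underside of the inner lid's flange, 63 mm below knob_grip; z up. Aluminium inner lid: flange 90 mm across, 4 mm thick, rests on the tin's rim; plug below it 79 mm across, reaching 14 mm down, its lowest 5 mm tapering to 73 mm. Seated, this point is at the centre of the tin's mouth. At the start the plug stands on the tray floor.
- collar_grip (a point): on the axis of the steel cover's collar (tube 30 mm outside, 34 mm high, 2 mm play round the knob), 10 mm below its top, 24 mm above the cover's flat top: pinch here, knob free between fingers. Cover 109 mm across, 0.14 kg; lower rim of its skirt 39 mm below this point. Nested: 31 mm above seal_seat, knob's top 38 mm above it; must rise 77 mm to clear the knob. z up.
- middle_tin_mouth (a point): centre of the mouth, at rim height, of the middle-sized open steel tin: outside diameter 92 mm, inside 86 mm, 90 mm high, wall 3 mm, loose, about 0.3 kg; z up. Stands among the other tins; which tin stands where changes.
- narrow_tin_mouth (a point): centre of the mouth, at rim height, of the narrow open steel tin: outside diameter 68 mm, inside 62 mm, 76 mm high.
- wide_tin_mouth (a point): centre of the mouth, at rim height, of the wide open steel tin: outside diameter 116 mm, inside 110 mm, 100 mm high.
- tray: orange plastic tray, fixed, 180 mm (its x) by 200 mm (its y), walls 5 mm thick and 20 mm high; origin at the centre of its underside. The nested lids lie on it.
- tumbler0: glass tumbler, 66 mm in diameter, 88 mm high, origin at the centre of its underside
- tumbler1: glass tumbler, 66 mm in diameter, 88 mm high, origin at the centre of its underside
- tumbler2: glass tumbler, 66 mm in diameter, 88 mm high, origin at the centre of its underside
- tumbler3: glass tumbler, 66 mm in diameter, 88 mm high, origin at the centre of its underside
- jug: white ceramic milk jug, about 104 mm in diameter and 145 mm high with a handle on its +y side reaching 86 mm from its axis; origin at the centre of its underside
Mind the look-alikes: they are no part of the job. What is shaped like the part that bears collar_grip but pink or red is not meant.

How it is judged:
By the outcome, as a careful person would: the job done as asked, in the order asked, and still so for the second after the job is handed in, while the arm keeps its last pose, push and grip.
It also fails if it takes over 54 s, if anything falls off the work surface, if the arm or the gripper's body presses on something with over 40 N, if the wrist force passes 120 N, or if a joint passes its speed limit or range.

## Working session

There is one attempt and no reset: what is moved stays moved. The work goes in short steps, Python scripts to look and compute and a tool call to move; the robot and the scene stay as the last step left them, time stands still between calls to the robot, and variables do not carry over. Pictures are saved under pics/ and viewed, and the job is handed in when it is done.

Besides the shell and the picture viewer there is one more tool, called after ">>>" by a JSON object that holds its "method" and its "body". drive_tool: Moves the arm, as the interface text tells. Its arguments: {"type":"object","properties":{"commands":{"type":"array"},"fingers":{"type":"number"},"force":{"type":"number"}},"required":["commands"]}

```bash
mkdir -p pics; cat > h.py <<'E'
import numpy as np,cv2
from station import manip, imaging, order
def shot(n,f):
    im=imaging.camera(n); cv2.imwrite('pics/'+f,im[:,:,::-1]); return im
def load(f): return cv2.imread('pics/'+f)
def ray(n,u,v):
    c=imaging.camera_info(n);K=np.array(c['K']);k=c['k1'];R=np.array(c['R']);t=np.array(c['t'])
    p=cv2.undistortPoints(np.array([[[u,v]]],float),K,np.array([k,0,0,0.]))[0,0]
    d=R.T@np.array([p[0],p[1],1]);return -R.T@t,d/np.linalg.norm(d)
def onz(n,u,v,z):
    o,d=ray(n,u,v);return o+d*(z-o[2])/d[2]
def proj(n,X):
    c=imaging.camera_info(n);K=np.array(c['K'])
    R=np.array(c['R']);t=np.array(c['t'])
    return cv2.projectPoints(np.array(X,float).reshape(-1,1,3),cv2.Rodrigues(R)[0],t,K,np.array([c['k1'],0,0,0.]))[0][:,0]
def tri(u1,u2):
    o1,d1=ray('top',*u1);o2,d2=ray('side',*u2)
    s=np.linalg.lstsq(np.c_[d1,-d2],o2-o1,rcond=None)[0]
    a,b=o1+s[0]*d1,o2+s[1]*d2
    return (a+b)/2,np.linalg.norm(a-b)
E
python3 - <<'E'
from h import *
shot('top','t0.png');shot('side','s0.png')
for n in('top','side'):
    c=imaging.camera_info(n);print(n,c, -np.array(c['R']).T@np.array(c['t']))
print(manip.state())
E
```

```text
top {'K': array([[420.11006361,   0.        , 277.33846266],
       [  0.        , 420.11006361, 213.1251071 ],
       [  0.        ,   0.        ,   1.        ]]), 'k1': -0.12496399377035344, 'R': array([[-0.0026955 , -0.99973193, -0.02299584],
       [-0.9821338 ,  0.00697369, -0.18805471],
       [ 0.18816467,  0.02207809, -0.98188931]]), 't': array([-0.0630078 ,  0.56939722,  1.06591096])} [ 0.35848764 -0.09049499  1.15223549]
side {'K': array([[379.86202643,   0.        , 280.33158908],
       [  0.        , 379.86202643, 208.09068141],
       [  0.        ,   0.        ,   1.        ]]), 'k1': -0.04589920260300211, 'R': array([[-0.99621363, -0.08459747, -0.0200416 ],
       [-0.04968958,  0.74320736, -0.66721343],
       [ 0.07133963, -0.66369126, -0.74459692]]), 't': array([0.53527469, 0.16754228, 0.82569889])} [0.48266799 0.46877336 0.73732706]
{'t': 0.1, 'joint_positions': array([ 1.08898281e+00,  2.87104384e-01,  1.57805871e+00,  8.47560982e-06,
        1.27857653e+00, -1.49992462e-01]), 'dq': array([ 1.86567738e-05, -8.00965756e-04, -4.71852045e-03,  2.51036436e-04,
       -2.25222767e-03, -1.09277805e-03]), 'joint_torque': array([ 6.71840371e-04, -4.07295156e+01, -2.93699956e+01, -1.98250304e-04,
        3.44714783e-03, -3.50058649e-06]), 'eef_pos': array([0.21957597, 0.63765405, 0.23005206]), 'ee_rot': array([-1.72456667,  1.56864934, -2.05639017]), 'wrist_force': array([ 0.15467317, -0.3642175 ,  0.58567913]), 'wrist_torque': array([0.03575233, 0.02864172, 0.07316612]), 'opening': 0.08543854564626752}
```

View pics/t0.png

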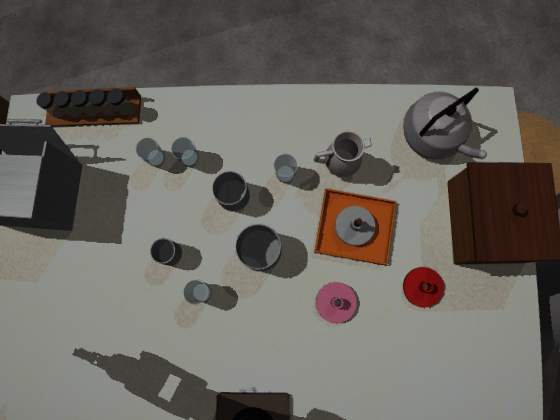

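View pics/s0.png

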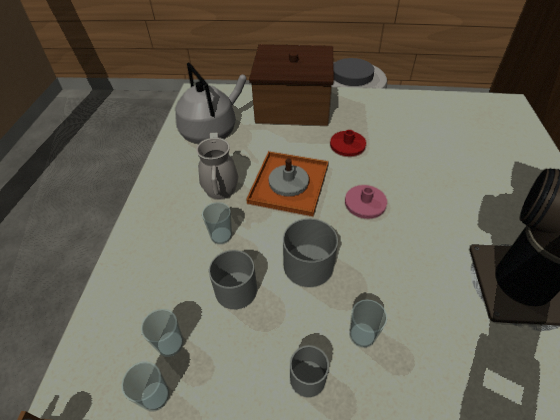

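Top view: grey cover with a wooden knob on the orange tray at (357,225). The look-alikes are the pink lid at (337,303) and the red lid at (424,287). The tins are at (230,190), (166,251) and (259,247). Next I'll measure the rims and enlarge both areas to confirm.

```bash
python3 - <<'E'
from h import *
t=load('t0.png');s=load('s0.png')
a=cv2.resize(t[150:285,140:300],None,fx=4,fy=4,interpolation=cv2.INTER_CUBIC)
cv2.imwrite('pics/tins.png',a)
b=cv2.resize(t[180:275,310:405],None,fx=4,fy=4,interpolation=cv2.INTER_CUBIC)
c=cv2.resize(s[145:220,240:335],None,fx=4,fy=4,interpolation=cv2.INTER_CUBIC)
c=cv2.copyMakeBorder(c,0,80,0,0,cv2.BORDER_CONSTANT)
cv2.imwrite('pics/lid.png',np.hstack([b,c]))
d=cv2.resize(s[210:400,195:345],None,fx=4,fy=3,interpolation=cv2.INTER_CUBIC)
cv2.imwrite('pics/stins.png',d)
E
```

```text
(no output)
```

View pics/tins.png

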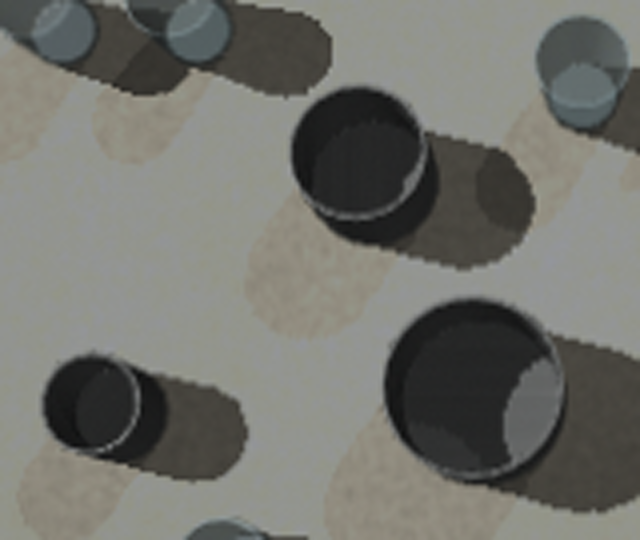

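View pics/lid.png

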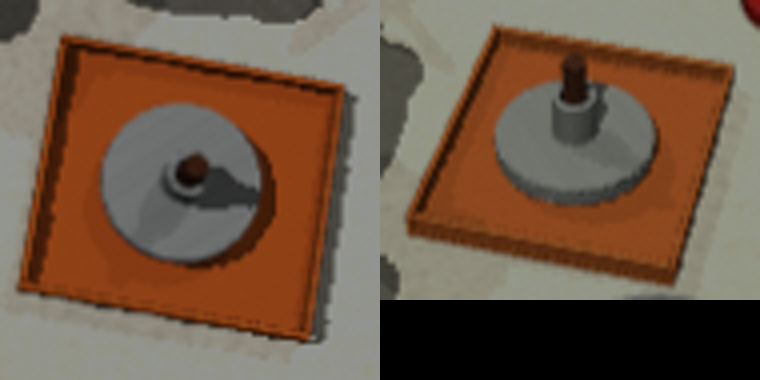

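View pics/stins.png

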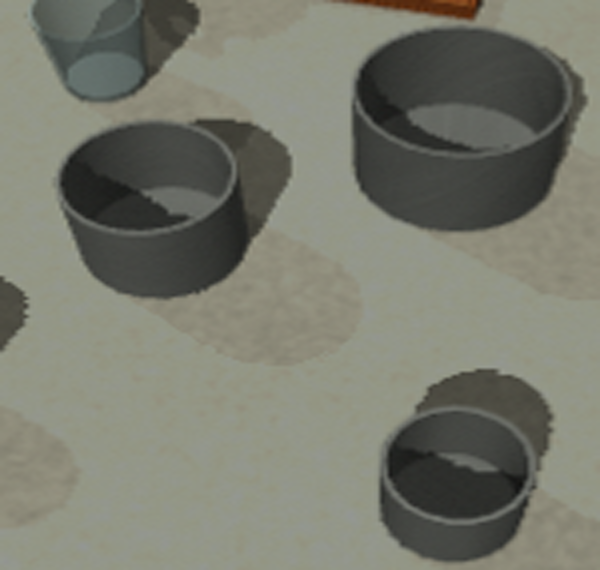

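```bash
cat >> h.py <<'E'
def rim(img,n,c0,z,R,lo,hi,sgn):
    # radial edge: strongest gradient of given sign between radii lo..hi; circle fit
    from scipy.ndimage import map_coordinates
    g=cv2.cvtColor(img,cv2.COLOR_BGR2GRAY).astype(float)
    c=np.array(c0,float);rs=np.arange(lo,hi,0.0005)
    for it in range(4):
        P=[];th=np.linspace(0,2*np.pi,72,endpoint=False)
        for a in th:
            X=np.c_[c[0]+rs*np.cos(a),c[1]+rs*np.sin(a),np.full(len(rs),z)]
            p=proj(n,X);v=map_coordinates(g,[p[:,1],p[:,0]],order=1)
            v=np.convolve(v,np.ones(3)/3,'same');d=np.gradient(v)*sgn;d[:3]=d[-3:]=-9
            i=d.argmax();
            if d[i]>0.8:P.append(X[i,:2])
        P=np.array(P)
        k=np.ones(len(P),bool)
        for _ in range(6):
            A=np.c_[2*P[k],np.ones(k.sum())];s=np.linalg.lstsq(A,(P[k]**2).sum(1),rcond=None)[0]
            r=np.sqrt(s[2]+s[0]**2+s[1]**2);e=np.abs(np.hypot(*(P-s[:2]).T)-r);k=e<max(0.0015,2*np.median(e))
        c=s[:2]
    return c,r,k.sum(),len(P)
E
python3 - <<'E'
from h import *
t=load('t0.png');s=load('s0.png')
for nm,u,us,z,R in(('mid?',(230,188.5),(233,265),.09,.046),('wide?',(258.7,247),(310,240),.1,.058),('nar?',(163,251),(309,363),.076,.034)):
    for n,im,uu in(('top',t,u),('side',s,us)):
        c=onz(n,*uu,z)[:2]
        for l,sg in(('in',1),):
            print(nm,n,np.round(c,3),*rim(im,n,c,z,R,R-.012,R+.006,1))
# knob tip top px: crop/4
for a,b in(((310+196/4,180+162/4),(240+193/4,145+58/4)),):
    print(tri(a,b))
print(proj('top',[[.4,0,0],[.5,0,0]]))
E
```

```text
mid? top [0.629 0.057] [0.63257602 0.06130112] 0.04251358485329449 63 72
mid? side [0.627 0.053] [0.63055615 0.05915082] 0.04279261513976874 67 69
wide? top [ 0.474 -0.02 ] [ 0.47326104 -0.01960993] 0.05814612297620008 56 71
wide? side [ 0.474 -0.014] [ 0.47476511 -0.01781953] 0.05471125246892514 57 68
nar? top [0.466 0.232] [0.4685542 0.2353997] 0.030871340218232606 61 72
nar? side [0.467 0.232] [0.46668516 0.23424483] 0.030600047020336626 66 72
(array([ 0.5396365 , -0.27574354,  0.09200416]), np.float64(0.002577777907657574))
[[253.82585434 277.89748592]
 [254.05331831 241.46660612]]
```

```bash
python3 - <<'E'
from h import *
for n,f,box in(('top','t0.png',(318,190,398,265)),('side','s0.png',(250,152,328,212))):
    im=load(f);hsv=cv2.cvtColor(im,cv2.COLOR_BGR2HSV)
    x0,y0,x1,y1=box
    o=((hsv[...,1]>120)&(hsv[...,0]<20)&(hsv[...,2]>30)).astype(np.uint8)
    # tray hull
    m=np.zeros_like(o);m[y0:y1,x0:x1]=o[y0:y1,x0:x1]
    h=cv2.convexHull(cv2.findNonZero(m));T=np.zeros_like(o);cv2.fillConvexPoly(T,h,1)
    g=((hsv[...,1]<60)&(T>0)).astype(np.uint8);g=cv2.morphologyEx(g,cv2.MORPH_OPEN,np.ones((3,3)))
    cs=cv2.findContours(g,0,1)[0];c=max(cs,key=cv2.contourArea);c=cv2.convexHull(c)
    print(n,cv2.boundingRect(c))
    if n=='top':
      for zt in (.026,):
        P=np.array([onz(n,*p[0],zt)[:2] for p in c]);(q,r)=cv2.minEnclosingCircle(P.astype(np.float32));print(zt,q,r)
        e=cv2.fitEllipse(c);print(e,onz(n,*e[0],zt))
    br=(hsv[...,2]<75)&(hsv[...,0]<15)&(hsv[...,1]>100)&(T>0)
    ys,xs=np.nonzero(br[y0:y1,x0:x1]);
    print('T corners',cv2.approxPolyDP(h,4,True)[:,0].tolist())
    c0=onz(n,356 if n=='top' else 288.5,225.5 if n=='top' else 178,.026)[:2]
    for sg in(1,-1):print(n,sg,rim(im,n,c0,.026,.0545,.045,.062,sg))
# expected knob top pixels for candidates
for X in([.5396,-.2757,.088],[.5396,-.2757,.092],[.5396,-.2757,.06],[.5396,-.2757,.026]):print(X,proj('top',[X]),proj('side',[X]))
E
```

```text
top (335, 206, 40, 40)
0.026 (0.5396251082420349, -0.2754235863685608) 0.054501380771398544
((354.731201171875, 225.3692626953125), (38.85812759399414, 39.540409088134766), 120.28141784667969) [ 0.538971   -0.27527629  0.026     ]
T corners [[395, 201], [386, 264], [318, 252], [325, 190]]
top 1 (array([ 0.5335338 , -0.28657269]), np.float64(0.0534404057266691), np.int64(33), 41)
top -1 (array([ 0.54042592, -0.27603116]), np.float64(0.05368998649457849), np.int64(72), 72)
side (269, 166, 40, 30)
T corners [[327, 161], [314, 211], [250, 203], [250, 190], [268, 152]]
side 1 (array([ 0.53698336, -0.26072161]), np.float64(0.054537656929012704), np.int64(35), 49)
side -1 (array([ 0.53862943, -0.27556026]), np.float64(0.05395493781788747), np.int64(56), 66)
[0.5396, -0.2757, 0.088] [[358.68362921 221.2799843 ]] [[287.7858414  160.57287299]]
[0.5396, -0.2757, 0.092] [[358.94376404 221.01602194]] [[287.77716486 159.39489453]]
[0.5396, -0.2757, 0.06] [[356.91377884 223.07539374]] [[287.84497145 168.625957  ]]
[0.5396, -0.2757, 0.026] [[354.87817425 225.13935845]] [[287.91318606 177.97155323]]
```

```bash
cat >> h.py <<'E'
from scipy.spatial.transform import Rotation as Ro
def st():
    s=manip.state();R=Ro.from_euler('xyz',s['ee_rot']).as_matrix()
    print('t',round(s['t'],2),'p',np.round(s['eef_pos'],4),'F',np.round(s['wrist_force'],1),'op',round(s['opening'],4),'q',np.round(s['joint_positions'],2));return s,R
def go(p):
    s,R=st();print('R',np.round(R,4).tolist());d=R.T@(np.array(p)-s['eef_pos'])/.025;print('units',np.round(d,3))
E
python3 - <<'E'
from h import *
go([.54,.25,.23]);go([.5395,-.2757,.23])
E
```

```text
t 0.1 p [0.2196 0.6377 0.2301] F [ 0.2 -0.4  0.6] op 0.0854 q [ 1.09  0.29  1.58  0.    1.28 -0.15]
R [[-0.001, 0.3258, 0.9454], [-0.0019, 0.9454, -0.3258], [-1.0, -0.0021, -0.0003]]
units [  0.019 -10.485  17.169]
t 0.1 p [0.2196 0.6377 0.2301] F [ 0.2 -0.4  0.6] op 0.0854 q [ 1.09  0.29  1.58  0.    1.28 -0.15]
R [[-0.001, 0.3258, 0.9454], [-0.0019, 0.9454, -0.3258], [-1.0, -0.0021, -0.0003]]
units [  0.059 -30.372  24.001]
```

>>> {"method": "drive_tool", "body": {"commands": [0,-0.52,0.86,0,0,0,0,-0.52,0.86,0,0,0,0,-0.52,0.86,0,0,0,0,-0.52,0.86,0,0,0,0,-0.52,0.86,0,0,0,0,-0.52,0.86,0,0,0,0,-0.52,0.86,0,0,0,0,-0.52,0.86,0,0,0,0,-0.52,0.86,0,0,0,0,-0.52,0.86,0,0,0,0,-0.52,0.86,0,0,0,0,-0.52,0.86,0,0,0,0,-0.52,0.86,0,0,0,0,-0.52,0.86,0,0,0,0,-0.52,0.86,0,0,0,0,-0.52,0.86,0,0,0,0,-0.52,0.86,0,0,0,0,-0.52,0.86,0,0,0,0,-0.52,0.86,0,0,0,0,-0.52,0.86,0,0,0], "fingers": 90, "force": 40}}

```text
t: 2.6
eef_pos: [0.5421, 0.2498, 0.2314]
ee_rot: [-0.976, 1.57, -1.31]
wrist_force: [0.4, -0.3, -0.4]
opening: 0.055
```

>>> {"method": "drive_tool", "body": {"commands": [0,-0.99,0.34,0,0,0,0,-0.99,0.34,0,0,0,0,-0.99,0.34,0,0,0,0,-0.99,0.34,0,0,0,0,-0.99,0.34,0,0,0,0,-0.99,0.34,0,0,0,0,-0.99,0.34,0,0,0,0,-0.99,0.34,0,0,0,0,-0.99,0.34,0,0,0,0,-0.99,0.34,0,0,0,0,-0.99,0.34,0,0,0,0,-0.99,0.34,0,0,0,0,-0.99,0.34,0,0,0,0,-0.99,0.34,0,0,0,0,-0.99,0.34,0,0,0,0,-0.99,0.34,0,0,0,0,-0.99,0.34,0,0,0,0,-0.99,0.34,0,0,0,0,-0.99,0.34,0,0,0,0,-0.99,0.34,0,0,0]}}

```text
t: 5.1
eef_pos: [0.54, -0.273, 0.2314]
ee_rot: [-1.97, 1.571, -2.303]
wrist_force: [-0.5, -0.4, 0.7]
opening: 0.055
```

```bash
python3 - <<'E'
from h import *
go([.5395,-.2757,.10]);go([.5395,-.2757,.066])
E
```

```text
t 5.1 p [ 0.54   -0.273   0.2314] F [-0.5 -0.4  0.7] op 0.055 q [-0.64  0.13  1.75 -0.    1.25 -1.87]
R [[-0.0001, 0.327, 0.945], [-0.0001, 0.945, -0.327], [-1.0, -0.0002, -0.0001]]
units [ 5.255 -0.108  0.018]
t 5.1 p [ 0.54   -0.273   0.2314] F [-0.5 -0.4  0.7] op 0.055 q [-0.64  0.13  1.75 -0.    1.25 -1.87]
R [[-0.0001, 0.327, 0.945], [-0.0001, 0.945, -0.327], [-1.0, -0.0002, -0.0001]]
units [ 6.615 -0.107  0.018]
```

>>> {"method": "drive_tool", "body": {"commands": [0.8,-0.1,0.02,0,0,0,0.8,0,0,0,0,0,0.8,0,0,0,0,0,0.8,0,0,0,0,0,0.8,0,0,0,0,0,0.8,0,0,0,0,0,0.5,0,0,0,0,0,0,0,0,0,0,0]}}

```text
t: 6.1
eef_pos: [0.5402, -0.2732, 0.0974]
ee_rot: [2.845, 1.568, 2.513]
wrist_force: [0.5, -0.4, -0.1]
opening: 0.0553
```

```bash
python3 - <<'E'
from h import *
t=shot('top','t1.png')[:,:,::-1];s=shot('side','s1.png')[:,:,::-1]
b=cv2.resize(t[160:260,300:400],(400,400),interpolation=cv2.INTER_CUBIC)
c=cv2.resize(s[110:210,240:340],(400,400),interpolation=cv2.INTER_CUBIC)
cv2.imwrite('pics/z1.png',np.hstack([b,c]))
go([.5395,-.2757,.065])
E
```

```text
t 6.2 p [ 0.5413 -0.2739  0.0994] F [0.3 0.  0.3] op 0.0552 q [-0.64  0.28  1.85  0.    1.02 -1.87]
R [[0.0009, 0.3258, 0.9454], [-0.0006, 0.9454, -0.3258], [-1.0, -0.0003, 0.001]]
units [ 1.374 -0.089 -0.045]
```

View pics/z1.png

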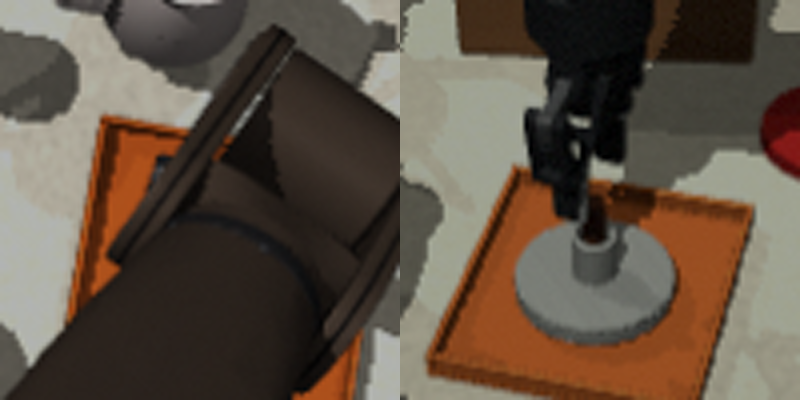

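The knob is standing between the open fingers at (597,215) in the side crop, so I'll descend to the grip height and close.

>>> {"method": "drive_tool", "body": {"commands": [0.4,-0.09,-0.02,0,0,0,0.4,0,0,0,0,0,0.34,0,0,0,0,0,0.2,0,0,0,0,0,0,0,0,0,0,0]}}

```text
t: 6.82
eef_pos: [0.5393, -0.2753, 0.0646]
ee_rot: [2.846, 1.57, 2.514]
wrist_force: [0.8, 0.5, -1.0]
opening: 0.0552
```

```bash
python3 - <<'E'
from h import *
s=shot('side','s2.png')[:,:,::-1]
cv2.imwrite('pics/z2.png',cv2.resize(s[120:210,240:340],(800,600),interpolation=cv2.INTER_CUBIC))
for i in range(4): st()
E
```

```text
t 6.88 p [ 0.5396 -0.2755  0.0651] F [ 0.2 -0.4  0.5] op 0.0556 q [-0.64  0.32  1.86  0.    0.96 -1.88]
t 6.88 p [ 0.5396 -0.2755  0.0651] F [ 0.2 -0.4  0.5] op 0.0556 q [-0.64  0.32  1.86  0.    0.96 -1.88]
t 6.88 p [ 0.5396 -0.2755  0.0651] F [ 0.2 -0.4  0.5] op 0.0556 q [-0.64  0.32  1.86  0.    0.96 -1.88]
t 6.88 p [ 0.5396 -0.2755  0.0651] F [ 0.2 -0.4  0.5] op 0.0556 q [-0.64  0.32  1.86  0.    0.96 -1.88]
```

View pics/z2.png

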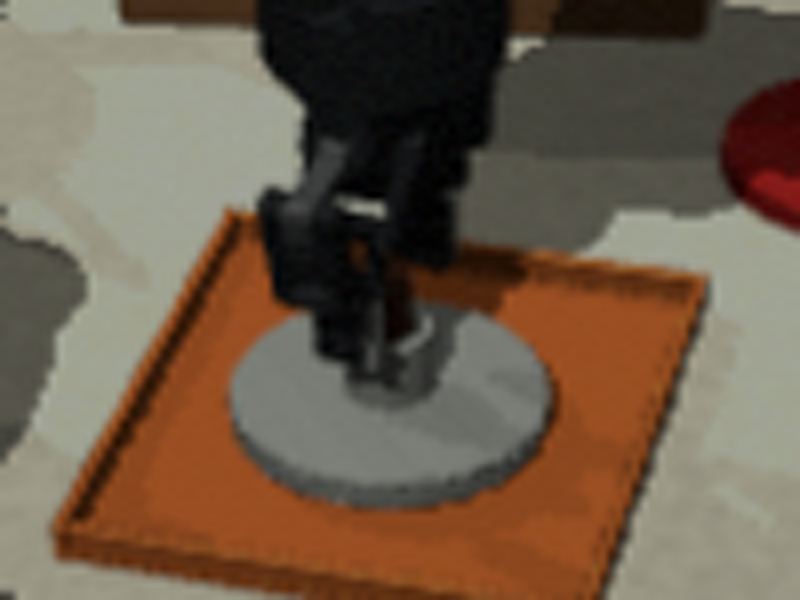

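>>> {"method": "drive_tool", "body": {"commands": [0,0,0,0,0,0,0,0,0,0,0,0,0,0,0,0,0,0,0,0,0,0,0,0,0,0,0,0,0,0,0,0,0,0,0,0], "fingers": 255, "force": 60}}

```text
t: 7.62
eef_pos: [0.5398, -0.2759, 0.0657]
ee_rot: [-0.629, 1.57, -0.961]
wrist_force: [-0.6, -1.3, 1.5]
opening: 0.0139
```

>>> {"method": "drive_tool", "body": {"commands": [-0.1,0,0,0,0,0,-0.3,0,0,0,0,0,-0.4,0,0,0,0,0,-0.4,0,0,0,0,0,0,0,0,0,0,0,0,0,0,0,0,0]}}

```text
t: 8.38
eef_pos: [0.5395, -0.2755, 0.0954]
ee_rot: [2.589, 1.571, 2.258]
wrist_force: [0.3, -0.2, -2.0]
opening: 0.0143
```

```bash
python3 - <<'E'
from h import *
s=shot('side','s3.png')[:,:,::-1]
cv2.imwrite('pics/z3.png',cv2.resize(s[100:205,240:340],(800,600),interpolation=cv2.INTER_CUBIC))
go([.6315,.06,.231])
E
```

```text
t 8.43 p [ 0.5394 -0.2754  0.095 ] F [-0.7 -0.2 -3.5] op 0.0139 q [-0.64  0.28  1.85  0.    1.01 -1.88]
R [[-0.0006, 0.3257, 0.9455], [0.0004, 0.9455, -0.3257], [-1.0, 0.0002, -0.0007]]
units [-5.436 13.885 -0.889]
```

View pics/z3.png

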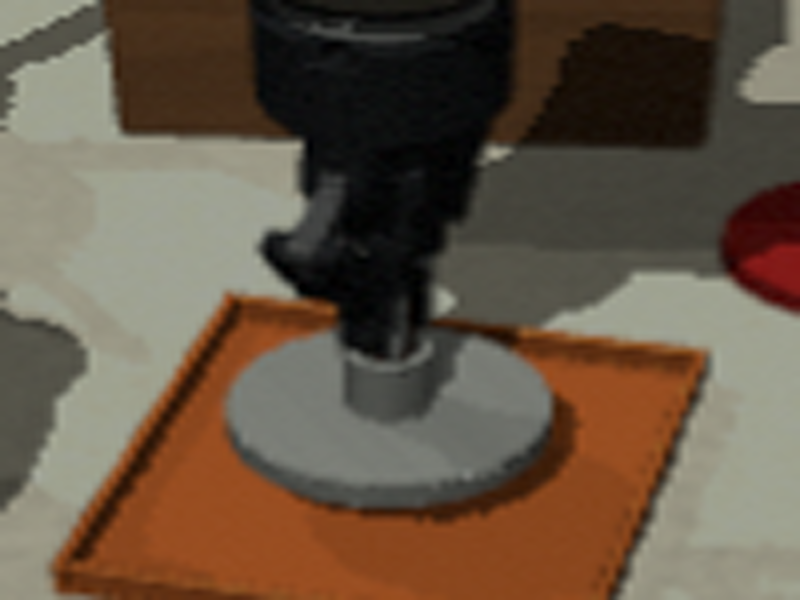

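>>> {"method": "drive_tool", "body": {"commands": [-0.5,0,0,0,0,0,-0.8,0,0,0,0,0,-0.9,0,0,0,0,0,-0.9,0,0,0,0,0,-0.9,0.3,0,0,0,0,-0.8,0.6,0,0,0,0,-0.4,0.9,-0.05,0,0,0,-0.2,1,-0.1,0,0,0,0,1,-0.1,0,0,0,0,1,-0.1,0,0,0,0,1,-0.1,0,0,0,0,1,-0.1,0,0,0,0,1,-0.1,0,0,0,0,1,-0.1,0,0,0,0,1,-0.1,0,0,0,0,1,-0.1,0,0,0,0,1,-0.04,0,0,0,0,1,0,0,0,0,0,0.7,0,0,0,0,0,0.39,0,0,0,0]}}

```text
t: 10.92
eef_pos: [0.6292, 0.0623, 0.2301]
ee_rot: [-2.698, 1.57, -3.028]
wrist_force: [-0.1, -0.6, -3.3]
opening: 0.0137
```

>>> {"method": "drive_tool", "body": {"commands": [0,0,0,0,0,0,0.3,0,0,0,0,0,0.5,0,0,0,0,0,0.5,0,0,0,0,0,0.3,0,0,0,0,0,0,0,0,0,0,0,0,0,0,0,0,0]}}

```text
t: 11.8
eef_pos: [0.6297, 0.0608, 0.1908]
ee_rot: [0.288, 1.57, -0.044]
wrist_force: [-0.1, 0.7, -3.1]
opening: 0.0137
```

```bash
python3 - <<'E'
from h import *
t=shot('top','t4.png')[:,:,::-1];s=shot('side','s4.png')[:,:,::-1]
b=cv2.resize(t[140:240,180:280],(400,400),interpolation=cv2.INTER_CUBIC)
c=cv2.resize(s[170:320,165:315],(400,400),interpolation=cv2.INTER_CUBIC)
cv2.imwrite('pics/z4.png',np.hstack([b,c]))
go([.6315,.06,.134])
E
```

```text
t 11.9 p [0.6298 0.0608 0.1911] F [-0.7 -0.5 -3.9] op 0.0142 q [-0.06  0.23  1.72  0.    1.19 -1.3 ]
R [[0.0014, 0.3257, 0.9455], [-0.0001, 0.9455, -0.3257], [-1.0, 0.0004, 0.0013]]
units [ 2.286 -0.009  0.072]
```

View pics/z4.png

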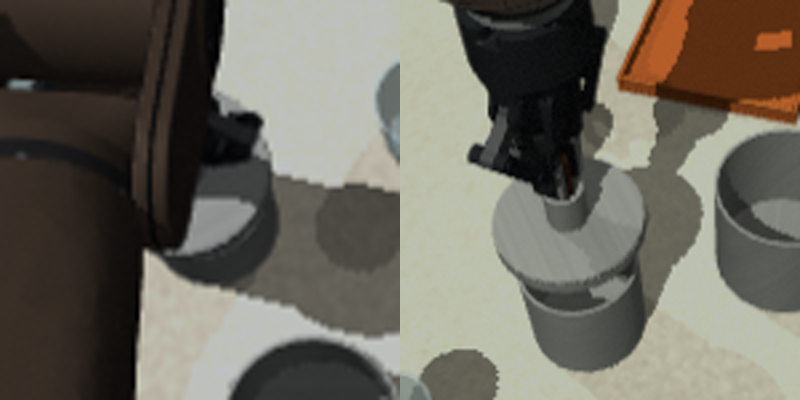

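```bash
python3 - <<'E'
from h import *
s=load('s4.png');t=load('t4.png')
for z in(.149,.151,.153):
  c=onz('side',228.7,256,z)[:2]
  for sg in(1,-1):print(z,np.round(c,3),*rim(s,'side',c,z,.0545,.045,.062,sg))
  c=np.array([.63,.06]);
# same-view tin reference now
c=np.array([.6305,.059])
print(rim(load('s0.png'),'side',c,.09,.046,.034,.052,1),rim(load('s0.png'),'side',c,.09,.046,.040,.052,-1))
print(rim(load('t0.png'),'top',c,.09,.046,.034,.052,1),rim(load('t0.png'),'top',c,.09,.046,.040,.052,-1))
a=cv2.resize(s[200:310,180:280],(720,600)[:2],interpolation=cv2.INTER_CUBIC)
cv2.imwrite('pics/z5.png',a)
e=proj('side',[[.63+.0545*np.cos(a),.0605+.0545*np.sin(a),.151] for a in np.linspace(0,6.28,60)])
f=proj('side',[[.631+.046*np.cos(a),.0598+.046*np.sin(a),.09] for a in np.linspace(0,6.28,60)])
for p in np.r_[e,f]: cv2.circle(a,(int((p[0]-180+.5)*7.2),int((p[1]-200+.5)*600/110)),2,(0,0,255),-1)
cv2.imwrite('pics/z5.png',a)
E
```

```text
0.149 [0.626 0.071] [0.62747437 0.06240846] 0.05686902437242939 45 53
0.149 [0.626 0.071] [0.62953667 0.05954499] 0.054293149667354206 36 51
0.151 [0.625 0.073] [0.62737239 0.0628082 ] 0.056225745359381615 37 54
0.151 [0.625 0.073] [0.62924295 0.06080828] 0.054158463207670475 35 53
0.153 [0.625 0.074] [0.62692037 0.06427197] 0.055744644715782346 38 54
0.153 [0.625 0.074] [0.62835624 0.06258427] 0.053835701192596806 38 53
(array([0.63057184, 0.05918665]), np.float64(0.04278578507621708), np.int64(66), 68) (array([0.63002788, 0.05986037]), np.float64(0.045933218447988436), np.int64(43), 43)
(array([0.63256089, 0.06133614]), np.float64(0.0425044648782016), np.int64(63), 72) (array([0.63254562, 0.06147617]), np.float64(0.04726371701923852), np.int64(28), 30)
```

View pics/z5.png

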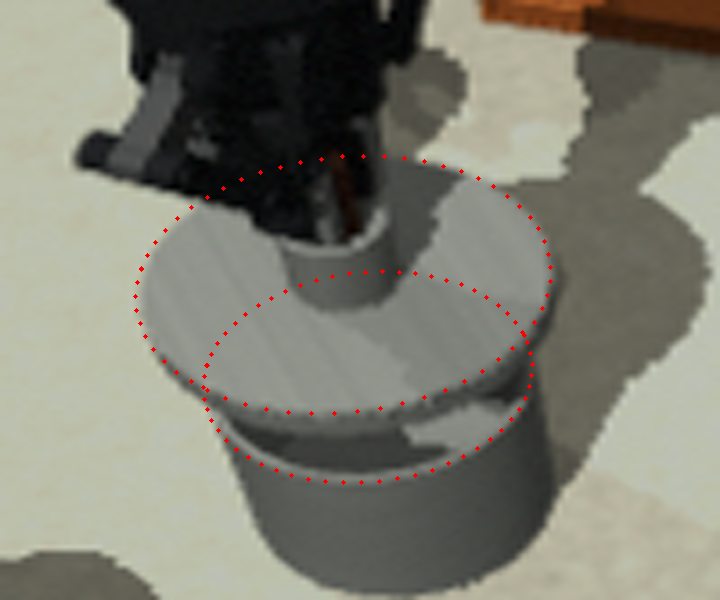

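>>> {"method": "drive_tool", "body": {"commands": [0.2,-0.01,0.06,0,0,0,0.4,0,0,0,0,0,0.4,0,0,0,0,0,0.3,0,0,0,0,0,0.1,0,0,0,0,0,0,0,0,0,0,0]}}

```text
t: 12.65
eef_pos: [0.6307, 0.0601, 0.1551]
ee_rot: [-2.893, 1.57, 3.058]
wrist_force: [0.9, -0.8, -3.8]
opening: 0.014
```

>>> {"method": "drive_tool", "body": {"commands": [0.1,0,0,0,0,0,0.1,0,0,0,0,0,0.1,0,0,0,0,0,0,0,0,0,0,0]}}

```text
t: 13.15
eef_pos: [0.6304, 0.0601, 0.1474]
ee_rot: [-2.875, 1.57, 3.077]
wrist_force: [-0.7, 0.4, -2.8]
opening: 0.0136
```

```bash
python3 - <<'E'
from h import *
s=shot('side','s6.png')[:,:,::-1]
cv2.imwrite('pics/z6.png',cv2.resize(s[200:310,180:280],(720,600),interpolation=cv2.INTER_CUBIC))
go([.6312,.0600,.137])
E
```

```text
t 13.2 p [0.6306 0.0601 0.1477] F [ 0.2  0.6 -3.1] op 0.014 q [-0.06  0.27  1.75  0.    1.12 -1.3 ]
R [[-0.0003, 0.3257, 0.9455], [0.0, 0.9455, -0.3257], [-1.0, -0.0001, -0.0003]]
units [0.427 0.005 0.024]
```

View pics/z6.png

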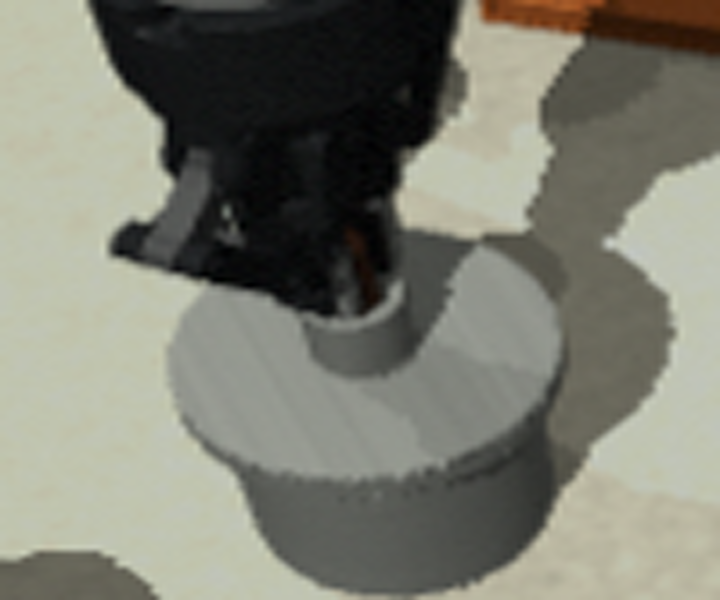

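The lid is inside the mouth below plug-contact height, with no change in force and no tilt. I'll go on slowly.

>>> {"method": "drive_tool", "body": {"commands": [0.1,0,0,0,0,0,0.1,0,0,0,0,0,0.06,0,0,0,0,0,0,0,0,0,0,0]}}

```text
t: 13.7
eef_pos: [0.6305, 0.0601, 0.141]
ee_rot: [-2.906, 1.57, 3.046]
wrist_force: [-0.3, -0.6, -2.8]
opening: 0.0141
```

>>> {"method": "drive_tool", "body": {"commands": [0.05,0,0,0,0,0,0.05,0,0,0,0,0,0,0,0,0,0,0]}}

```text
t: 14.08
eef_pos: [0.6306, 0.0601, 0.1386]
ee_rot: [-2.798, 1.57, -3.13]
wrist_force: [-0.2, -0.3, -3.5]
opening: 0.0139
```

>>> {"method": "drive_tool", "body": {"commands": [0.04,0,0,0,0,0,0.04,0,0,0,0,0,0,0,0,0,0,0]}}

```text
t: 14.45
eef_pos: [0.6307, 0.06, 0.1368]
ee_rot: [0.535, 1.571, 0.203]
wrist_force: [-0.1, 0.4, -2.6]
opening: 0.0141
```

>>> {"method": "drive_tool", "body": {"commands": [0.04,0,0,0,0,0,0,0,0,0,0,0,0,0,0,0,0,0]}}

```text
t: 14.82
eef_pos: [0.631, 0.06, 0.1366]
ee_rot: [0.234, 1.57, -0.098]
wrist_force: [-2.5, 0.0, 2.0]
opening: 0.0138
```

>>> {"method": "drive_tool", "body": {"commands": [0,0,0,0,0,0,0,0,0,0,0,0,0,0,0,0,0,0,0,0,0,0,0,0], "fingers": 90}}

```text
t: 15.32
eef_pos: [0.6307, 0.0601, 0.1358]
ee_rot: [0.367, 1.571, 0.035]
wrist_force: [0.3, -0.4, 0.6]
opening: 0.0553
```

>>> {"method": "drive_tool", "body": {"commands": [-0.5,0,0,0,0,0,-0.8,0,0,0,0,0,-0.8,0,0,0,0,0,0,0,0,0,0,0,0,0,0,0,0,0]}}

```text
t: 15.95
eef_pos: [0.6305, 0.0601, 0.1885]
ee_rot: [0.06, 1.571, -0.272]
wrist_force: [-0.2, -0.2, -0.6]
opening: 0.055
```

```bash
python3 - <<'E'
from h import *
s=shot('side','s7.png')[:,:,::-1]
a=cv2.resize(s[200:310,180:280],(720,600),interpolation=cv2.INTER_CUBIC)
for z in(.095,.097,.099):
  print(z,rim(np.ascontiguousarray(s),'side',(.63,.0595),z,.0545,.045,.062,-1))
e=proj('side',[[.63+.0545*np.cos(q),.0595+.0545*np.sin(q),.097] for q in np.linspace(0,6.28,60)])
for p in e: cv2.circle(a,(int((p[0]-180+.5)*7.2),int((p[1]-200+.5)*600/110)),2,(0,0,255),-1)
for z in (.159,.131): print(z,(proj('side',[[.63,.0595,z]])[0]-[180,200])*[7.2,600/110])
cv2.imwrite('pics/z7.png',a)
st()
E
```

```text
0.095 (array([0.63021719, 0.05929815]), np.float64(0.053989304268473974), np.int64(44), 54)
0.097 (array([0.62973248, 0.06064194]), np.float64(0.05381021908686415), np.int64(44), 54)
0.099 (array([0.62923973, 0.06195202]), np.float64(0.05362365613905847), np.int64(44), 55)
0.159 [337.06442035 260.02144345]
0.131 [350.17052564 306.52908893]
t 16.0 p [0.6302 0.0601 0.1877] F [ 1.   0.5 -0.8] op 0.0556 q [-0.06  0.23  1.72  0.    1.19 -1.3 ]
```

View pics/z7.png

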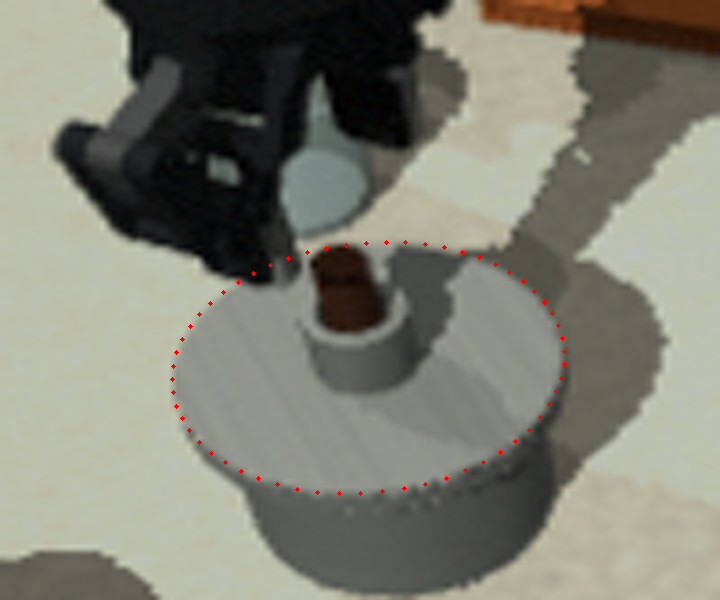

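Seated: the cover's top rim matches z = 0.097 m (0.090 + 0.007), level, with the knob free and upright at about (345,290) in the crop. Now I'll go down around the collar on the same axis.

>>> {"method": "drive_tool", "body": {"commands": [0.4,0,0,0,0,0,0.6,0,0,0,0,0,0.6,0,0,0,0,0,0.6,0,0,0,0,0,0.5,0,0,0,0,0,0.3,0,0,0,0,0,0.2,0,0,0,0,0,0.1,0,0,0,0,0,0,0,0,0,0,0,0,0,0,0,0,0]}}

```text
t: 17.25
eef_pos: [0.631, 0.0601, 0.1064]
ee_rot: [0.25, 1.57, -0.082]
wrist_force: [0.1, 0.1, 0.3]
opening: 0.0553
```

```bash
python3 - <<'E'
from h import *
s=shot('side','s8.png')[:,:,::-1]
cv2.imwrite('pics/z8.png',cv2.resize(s[200:310,180:280],(720,600),interpolation=cv2.INTER_CUBIC))
st()
E
```

```text
t 17.3 p [0.631  0.0601 0.1063] F [-0.2  0.8  1. ] op 0.0552 q [-0.06  0.32  1.77 -0.    1.04 -1.3 ]
```

View pics/z8.png

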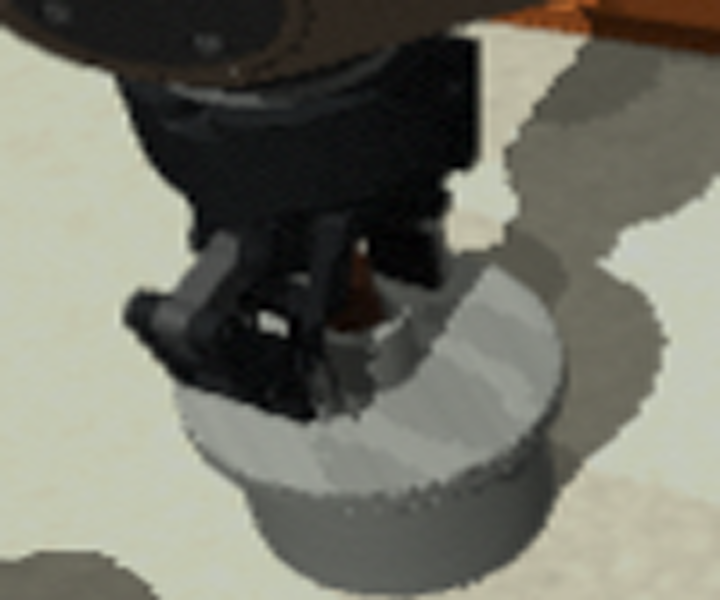

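>>> {"method": "drive_tool", "body": {"commands": [0.06,0,0,0,0,0,0.05,0,0,0,0,0,0,0,0,0,0,0]}}

```text
t: 17.68
eef_pos: [0.6305, 0.0601, 0.1028]
ee_rot: [-2.932, 1.57, 3.02]
wrist_force: [-0.0, -0.6, 0.2]
opening: 0.0554
```

>>> {"method": "drive_tool", "body": {"commands": [0,0,0,0,0,0,0,0,0,0,0,0,0,0,0,0,0,0,0,0,0,0,0,0,0,0,0,0,0,0,0,0,0,0,0,0], "fingers": 255, "force": 40}}

```text
t: 18.42
eef_pos: [0.6308, 0.0599, 0.1033]
ee_rot: [-0.669, 1.57, -1.0]
wrist_force: [-0.7, -1.8, 1.6]
opening: 0.028
```

```bash
python3 - <<'E'
from h import *
s=shot('side','s9.png')[:,:,::-1]
cv2.imwrite('pics/z9.png',cv2.resize(s[200:310,180:280],(720,600),interpolation=cv2.INTER_CUBIC))
s,R=st();print(R.round(4))
E
```

```text
t 18.48 p [0.6308 0.0599 0.1033] F [-0.5 -1.9  1.4] op 0.0284 q [-0.07  0.33  1.77 -0.    1.04 -1.3 ]
[[ 2.000e-04  3.257e-01  9.455e-01]
 [-4.000e-04  9.455e-01 -3.257e-01]
 [-1.000e+00 -3.000e-04  3.000e-04]]
```

View pics/z9.png

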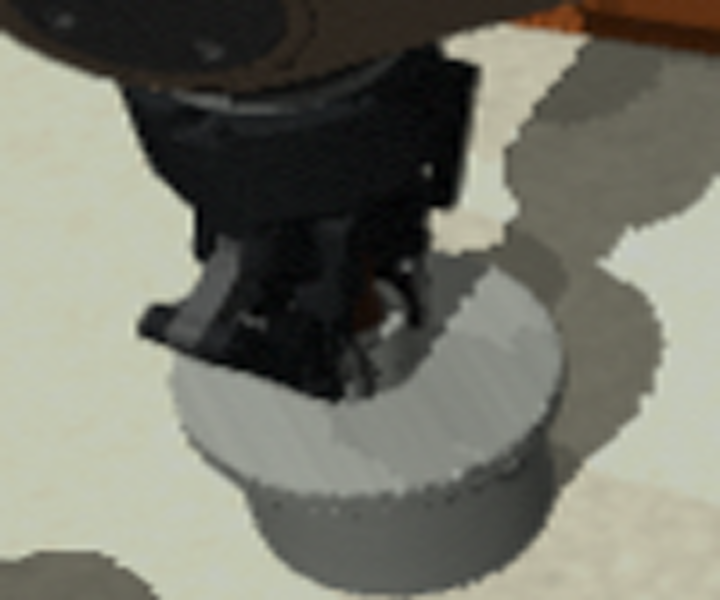

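>>> {"method": "drive_tool", "body": {"commands": [-0.1,0,0,0,0,0,-0.15,0,0,0,0,0,-0.2,0,0,0,0,0,-0.2,0,0,0,0,0,-0.15,0,0,0,0,0,0,0,0,0,0,0]}}

```text
t: 19.23
eef_pos: [0.631, 0.0601, 0.1237]
ee_rot: [0.299, 1.57, -0.033]
wrist_force: [0.2, -0.3, -2.0]
opening: 0.0285
```

```bash
python3 - <<'E'
from h import *
s=shot('side','s10.png')[:,:,::-1]
cv2.imwrite('pics/z10.png',cv2.resize(s[190:310,175:285],(720,600),interpolation=cv2.INTER_CUBIC))
s,R=st()
E
```

```text
t 19.27 p [0.6308 0.0601 0.1233] F [ 0.1  0.4 -0.7] op 0.0287 q [-0.07  0.3   1.76  0.    1.07 -1.3 ]
```

View pics/z10.png

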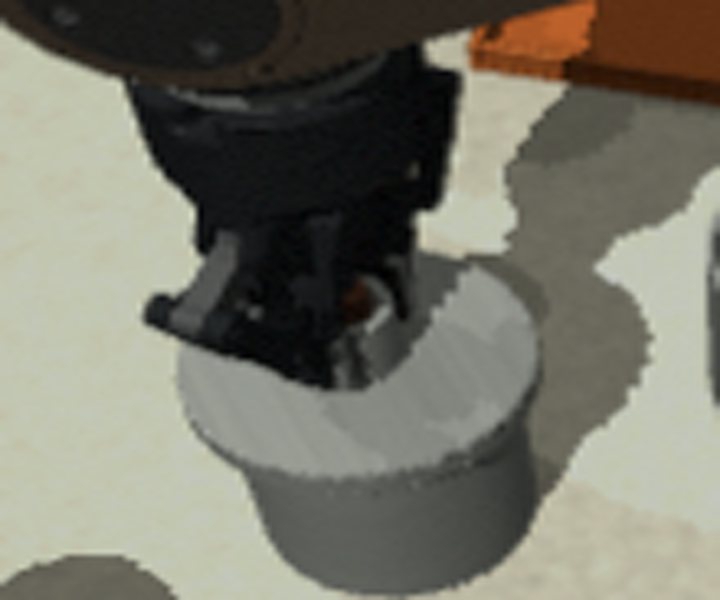

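The force is about 1.4 N, which is the cover alone, and the knob is dropping into the collar as expected. Continuing straight up.

>>> {"method": "drive_tool", "body": {"commands": [-0.2,0,0,0,0,0,-0.3,0,0,0,0,0,-0.3,0,0,0,0,0,-0.3,0,0,0,0,0,-0.3,0,0,0,0,0,-0.3,0,0,0,0,0,-0.3,0,0,0,0,0,-0.3,0,0,0,0,0,-0.3,0,0,0,0,0,-0.3,0,0,0,0,0,-0.15,0,0,0,0,0,0,0,0,0,0,0,0,0,0,0,0,0,0,0,0,0,0,0]}}

```text
t: 21.02
eef_pos: [0.6305, 0.0601, 0.1988]
ee_rot: [-2.915, 1.57, 3.037]
wrist_force: [0.5, 0.0, -1.9]
opening: 0.0283
```

```bash
python3 - <<'E'
from h import *
s=shot('side','s11.png')[:,:,::-1];t=shot('top','t11.png')[:,:,::-1]
cv2.imwrite('pics/z11.png',cv2.resize(s[160:310,160:300],(720,600),interpolation=cv2.INTER_CUBIC))
q,R=st();print(R.round(4))
print((proj('side',[[.63,.06,.159],[.63,.06,.094],[.63,.06,.09]])-[160,160])*[720/140,4])
e=proj('side',[[.63+.045*np.cos(a),.0598+.045*np.sin(a),.094] for a in np.linspace(0,6.28,60)])
a=load('z11.png')
for p in e: cv2.circle(a,(int((p[0]-160+.5)*720/140),int((p[1]-160+.5)*4)),1,(0,0,255),-1)
cv2.imwrite('pics/z11b.png',a)
for z in(.183,.185,.187,.189,.191,.193):print(z,rim(np.ascontiguousarray(s),'side',(.63,.06),z,.0545,.045,.062,-1))
E
```

```text
t 21.12 p [0.6305 0.0601 0.199 ] F [-0.1 -0.2 -1.5] op 0.0283 q [-0.06  0.22  1.71 -0.    1.21 -1.3 ]
[[-6.000e-04  3.257e-01  9.455e-01]
 [ 0.000e+00  9.455e-01 -3.257e-01]
 [-1.000e+00 -2.000e-04 -5.000e-04]]
[[343.37537564 351.54642865]
 [364.35849813 427.79866833]
 [365.56418916 432.17153642]]
0.183 (array([0.63213838, 0.05470717]), np.float64(0.05432321400413376), np.int64(40), 60)
0.185 (array([0.63161379, 0.05617037]), np.float64(0.05412991482294679), np.int64(39), 61)
0.187 (array([0.63109179, 0.05770976]), np.float64(0.05385655770636379), np.int64(38), 60)
0.189 (array([0.63059319, 0.05910998]), np.float64(0.05380758305893185), np.int64(38), 60)
0.191 (array([0.62999508, 0.0606113 ]), np.float64(0.05355201671898363), np.int64(40), 60)
0.193 (array([0.62946307, 0.06230262]), np.float64(0.05327157846458757), np.int64(39), 60)
```

View pics/z11b.png

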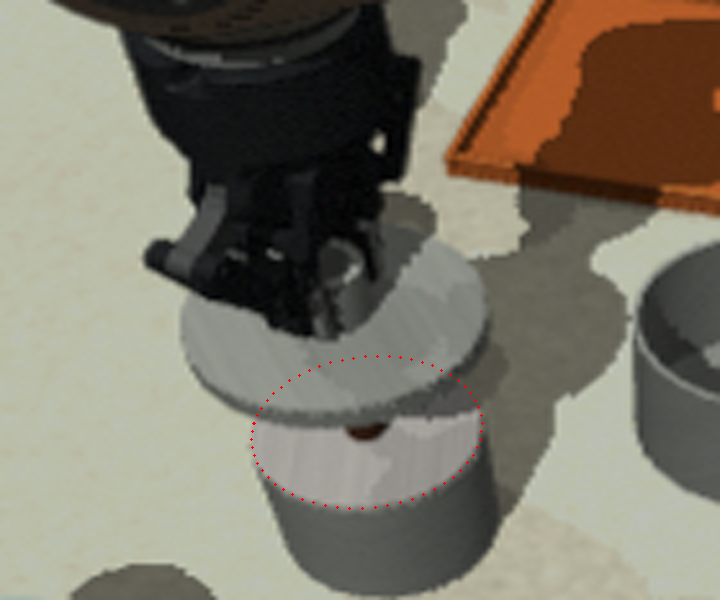

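View pics/s11.png

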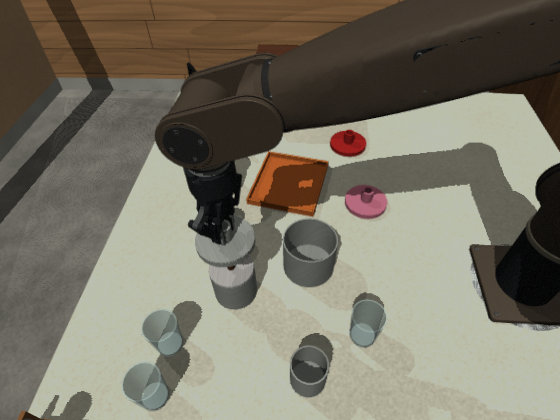

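View pics/t11.png

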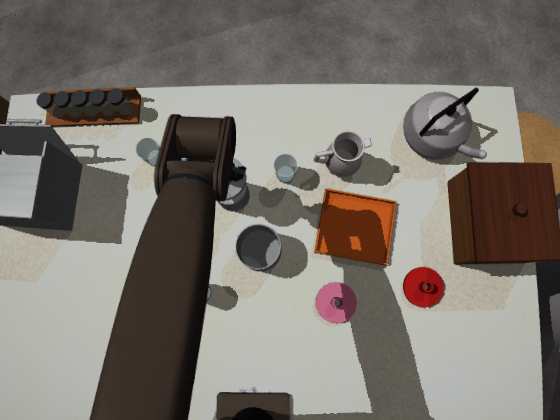

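The flange outline matches z = 0.094 m all round, so the lid is seated. The cover was raised about 96 mm (77 needed), is level, and the wrist force is about 1.5 N. Nothing else has moved, so I'm handing in.

```bash
python3 - <<'E'
from h import *
st();print(order.close_job())
E
```

```text
t 21.12 p [0.6305 0.0601 0.199 ] F [-0.1 -0.2 -1.5] op 0.0283 q [-0.06  0.22  1.71 -0.    1.21 -1.3 ]
the job is handed in; nothing more can be done
None
```

I carried the nested lids by the knob to the middle tin and set them down until light contact (about 5 N). I let go of the knob, then took the cover by its collar and lifted it straight up. I handed the job in at 21.1 s, still holding the cover.

**Last checks:**
- **Inner lid:** its flange outline in the side view matched the seated height (z = 0.094 m) all round.
- **Cover:** it had risen about 96 mm, against the 77 mm needed, so its rim was about 19 mm above the knob. It was level, and the wrist force of about 1.5 N was the cover's weight alone.
- **Other objects:** the other tins, the jug and the tumblers in view looked unmoved. In the last pictures the arm partly hid one or two tumblers in each view.

**Disagreement:** the two cameras differed by about 2 mm on the tin's position. I used a value between them, and the plug went in with no noticeable side force.

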